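# Change over the bearing pan and the heating block on the workshop hotplate

## Task

The sleeve is warm and the bearing is next: slide the heating block off the double-ring hot zone and centre it on the square rest mark, and slide the pan with its bearing into the middle of the hot zone, never lifting or tipping either, each left with its handle pointing straight out over the front edge of the hotplate. Draw the hollow sleeve straight up out of the block and stand it upright on the firebrick, leaving the solid pin in its well. The canister and the mug stay where they are and are not knocked.

Things in the scene. Friction and masses are not known exactly. Their poses are not given: they have to be found in the camera images.
- hob: Bench hotplate, fixed: steel case 330 mm deep (x) by 540 mm wide (y), flat smooth black glass top 60 mm above its origin (the bench), no raised edge. Origin: centre of its underside. Its front, with two low knobs (20 mm out, below 50 mm height), faces the robot at its own -x; may be turned a few degrees. Block and pan slide on the glass with at most about 12 N of friction.
- hot_mark: The hot zone: two concentric printed white rings, 156 and 120 mm in diameter, in the middle of the glass. Flat print. Origin: centre of the rings, at glass height; axes as the hotplate's.
- rest_mark: The rest mark: a printed white square outline, 148 mm a side, 190 mm to the left or to the right of the hot zone. Flat print. Origin: its centre, at glass height; axes as the hotplate's.
- block: Aluminium heating block, 100 (x) by 60 (y) by 70 mm high, 0.75 kg, two wells 60 mm deep in its top, at x = -20 mm (sleeve) and x = +29 mm (pin). Origin: centre of its underside. Straight level handle at -x: black grip 18 mm wide, 20 mm high, 70 to 170 mm from the origin, axis 45 mm above the underside. Starts on the hot zone, up to 30 mm off-centre, handle to the front, up to 17 degrees askew.
- block_grip (a point): Point on the axis of the block's handle, 125 mm from the block's origin and 45 mm above its underside.
- sleeve: Hollow bronze sleeve (tube), 40 mm outside, 31 mm inside diameter, 95 mm long, 0.3 kg, standing in the well of the block nearer the handle with 3 mm play; 60 mm of it is inside, 35 mm stands proud. Origin: centre of its lower end, z up along it. The pin beside it (17 mm gap, towards the block's far end) leaves room for fingers only at the block's two long sides.
- pin: Solid steel pin, 24 mm in diameter, 95 mm long, standing 35 mm proud in the block's other well, farther from the handle. Origin: centre of its lower end. It stays in its well.
- pin_top (a point): Centre of the pin's upper end.
- pin_well (a point): Point on the axis of the pin's well, at the block's top.
- pan: Small dark steel pan, 108 mm across the base, 130 mm across the rim, 36 mm high, 0.5 kg. Origin: centre of its underside. Straight level handle at -x: black grip 18 mm wide, 20 mm high, 80 to 175 mm from the origin, axis 32 mm above the underside. Starts near a single printed ring 190 mm beside the hot zone, away from the rest mark, handle to the front, up to 20 degrees askew.
- pan_grip (a point): Point on the axis of the pan's handle, 125 mm from the pan's origin and 32 mm above its underside.
- bearing: Ball bearing lying flat and loose in the pan, 72 mm outside diameter, 17 mm thick, 0.29 kg. Origin: centre of its lower face.
- brick: Firebrick, fixed on the bench left or right of the hotplate, 230 (x) by 114 (y) by 32 mm high. Origin: centre of its underside; upper face 32 mm above.
- canister: Aluminium canister with a lid and a small lid knob, 84 mm in diameter, 139 mm high over the knob, standing loose on the back half of the glass, between the hot zone and one neighbour mark, 75 to 95 mm behind the line of the marks. Origin: centre of its underside. A bystander.
- mug: Steel mug, 84 mm in diameter, 95 mm high, its loop handle to the back, standing loose likewise between the hot zone and the other neighbour mark. Origin: centre of its underside. A bystander.
- tray: Open black parts tray, 210 (x) by 110 (y) by 40 mm high, fixed on the bench on the other side of the hotplate from the firebrick. Origin: centre of its underside.
There are look-alikes about, which are no part of the job. What is shaped like the pan but orange is not meant.

How it is judged (in metres and radians):
At the end, for the whole second after the job is handed in: Block within 18 mm of the rest mark's centre, pan within 18 mm of the hot zone's, handles to the front within 0.2 rad of square; bearing flat in the pan within 25 mm of its centre; pin down in its well; sleeve upright on top of the firebrick, its axis 10 mm or more inside the edges; all at rest (horizontal distance between block and rest_mark below 0.018 m and horizontal distance between pan and hot_mark below 0.018 m and angle between the x axis of each of block, pan and the x axis of hob, either way round below 0.2 rad and x of each of block_grip, pan_grip in the frame of hob below -0.06 m and horizontal distance between bearing and pan below 0.025 m and angle between bearing's own z axis and vertical below 0.15 rad and horizontal distance between pin_top and pin_well below 0.008 m and height (world z) of pin below 0.08 m and x of sleeve in the frame of brick between -0.105 and 0.105 m and y of sleeve in the frame of brick between -0.047 and 0.047 m and z of sleeve in the frame of brick between 0.026 and 0.038 m and angle between sleeve's own z axis and vertical below 0.1 rad and linear speed of each of block, pan, sleeve, bearing below 0.02 m/s); the robot touches nothing.
It fails at once if the heating block is lifted more than 12 mm off the glass or tipped more than 0.15 rad (height (world z) of block above 0.072 m or angle between block's own z axis and vertical above 0.15 rad).
It fails at once if the pan is lifted more than 12 mm off the glass or tipped more than 0.15 rad (height (world z) of pan above 0.072 m or angle between pan's own z axis and vertical above 0.15 rad).
It fails at once if the canister is shifted more than 12 mm or tipped (distance of canister from where it was at the start of the episode above 0.012 m or angle between canister's own z axis and vertical above 0.2 rad).
It fails at once if the mug is shifted more than 12 mm or tipped (distance of mug from where it was at the start of the episode above 0.012 m or angle between mug's own z axis and vertical above 0.2 rad).
It also fails if it takes over 64 s, if anything falls off the work surface, if the arm or the gripper's body presses on something with over 40 N, if the wrist force passes 120 N, or if a joint passes its speed limit or range.

## Robot

A 6-joint arm with a two-finger parallel gripper is mounted at the origin on the work surface. World frame = base frame: x ahead of the robot, y to its left, z up, the work surface at z = 0. Lengths are in mm, angles in degrees, forces in N, time in s.
With the tool pointing down it reaches from about 300 to 850 mm from the base axis. Payload 4.2 kg.
Tool frame: the origin (TCP) lies on the centre line of the jaws, within the pads' length; the fingertips stand 14 mm ahead of it and the grasp point (between the pads) lies 5 mm behind it; z points along the fingers, y is the direction in which the jaws open and shut (so a half turn about z gives the same grasp; the last joint's range is limited). The gripper opens to 91 mm and grips with 3 to 60 N. Pads are 32 mm wide; open, the fingers measure 118 mm over their backs; the gripper's body (76 mm by 178 mm) begins 60 mm behind the grasp point.
Start: joints at [76.203, 18.312, 89.639, -0, 72.044, -1.146], TCP at [125.932, 561.055, 227.976] pointing down, gripper open.
Joint ranges: [-177.97, 177.97], [-48.28, 115.42], [12.27, 149.76], [-77.06, 257.06], [2.81, 150.46], [-146.56, 146.56]. Speed limits (degrees/s): [147.25, 147.25, 180, 180, 180, 180].

## Interface

Orientations are given as [roll, pitch, yaw] about the fixed x, y, z axes, in that order (R = Rz(yaw) Ry(pitch) Rx(roll)).
In Python, from workcell import env gives the robot as it stands.
- The arm moves only by the tool play_rows, never from a script. Its argument "increments" is a list of rows, each a list of 5 numbers: the shift along the world's x, y, z in mm, then the turn about the world's z in degrees, then the closure, from 0 (fully open) to 1 (shut). In form: [[x, y, z, yaw, fingers], ...]. A call has 1 to 20 rows; each row shifts and turns the commanded pose from where the row before left it; what a row does not reach is not made up. A row lasts 1/8 s, in which the tool goes at most 62.5 mm and 10.7 degrees, less where a joint would pass 70% of its speed; a pose out of reach is approached as far as the arm can. A call is refused whole if a number of a shift passes 62.5 or a number of a turn 10.7, either way. A call with a gripper value outside its range is refused whole. The fingers move at their own pace and stop on an object; "newtons" is the grip in N (left out, the last holds). Time passes only in rows, so rows that do not move let the fingers close. It gives the time, the measured TCP pose, the force and the opening at its end, in the units of the state.
- env.state(): the state, without advancing time (a new reading comes with each control period).
- env.grab_frame(name): name is "scene" or "top" or "wrist"; returns the picture (400x640x3 uint8, red, green, blue); there is no depth.
- env.calibration(name): a dict with "fx", "fy", "cx", "cy" (pixels), "R" (3x3) and "t" (3): a world point X has camera coordinates R X + t; the wrist camera has in their place "hand_eye" (4x4, takes a point from camera to tool coordinates, whose origin is the TCP and whose axes are the flange's). Camera axes: x right, y down, z forward; pixel columns grow to the right and rows downward; lengths in mm; the calibration is good to about 2 mm. A picture is of the moment at which its call begins: read the wrist's pose just before it. calibration takes no time and is no camera call.
- env.job_done(): hands the job in, once; it reports no verdict.
The state is a dict: "time_s": time; "qpos": joint angles; "qvel": joint speeds; "effort": joint torques, N m; "ee_pos": TCP position; "ee_rot": TCP orientation; "force": force on the tool from outside, world axes, zero at the start; "torque": the same for the moment, N m; "gripper_width": finger opening in mm.
Only numpy, scipy, OpenCV 4.12 (cv2) and the standard library are available. Lean on these libraries where they do the work, as an engineer would, in place of code of your own. Each camera call takes 0.05 s, during which the arm holds its last target.

## Working session

There is one attempt and no reset: what is moved stays moved. The work goes in short steps, Python scripts to look and compute and a tool call to move; the robot and the scene stay as the last step left them, time stands still between calls to the robot, and variables do not carry over. Pictures are saved under pics/ and viewed, and the job is handed in when it is done.

Besides the shell and the picture viewer there is one more tool, called after "Emit:" by a JSON object that holds its "op" and its "data". play_rows: Moves the arm, as the interface text tells. Its arguments: {"type":"object","properties":{"increments":{"type":"array"},"newtons":{"type":"number"}},"required":["increments"]}

```bash
ls; mkdir -p pics
python3 - <<'E'
from workcell import env
import cv2
s=env.state(); print(s)
for n in ("scene","top"):
    im=env.grab_frame(n); cv2.imwrite(f"pics/{n}0.png",im[:,:,::-1])
    print(n,env.calibration(n))
print(env.calibration("wrist"))
E
```

```text
pics
{'time_s': 0.0, 'qpos': array([ 7.62054853e+01,  1.83528906e+01,  8.97078008e+01,  8.05091505e-04,
        7.20442159e+01, -1.14499858e+00]), 'qvel': array([-0.01412645,  0.03965809,  0.04516478,  0.04942809, -0.06405486,
        0.07980565]), 'effort': array([ 1.08465701e-03, -4.12456262e+01, -2.31978607e+01,  7.28525408e-02,
        4.54800075e-02, -1.69033751e-04]), 'ee_pos': array([125.7857305 , 560.5675859 , 227.09829267]), 'ee_rot': array([-1.79895129e+02, -2.86159790e-03,  1.67350232e+02]), 'force': array([ 0.6393043 ,  0.60989737, -0.2411325 ]), 'torque': array([ 0.04306975, -0.01860051,  0.07159611]), 'gripper_width': 91.15348983898346}
scene {'fx': 461.7389466689269, 'fy': 461.7389466689269, 'cx': 318.61481186727224, 'cy': 199.09881563676248, 'R': array([[-0.54134369,  0.84070855,  0.01249562],
       [ 0.65193151,  0.42908005, -0.62520046],
       [-0.53097299, -0.33030204, -0.78036417]]), 't': array([ 379.36373605, -265.76381937, 1762.89422051])}
top {'fx': 411.7340037413427, 'fy': 411.7340037413427, 'cx': 318.3622395955304, 'cy': 203.57905624150482, 'R': array([[-1.08955442e-02, -9.99938871e-01, -1.88190442e-03],
       [-9.95515572e-01,  1.10241689e-02, -9.39532555e-02],
       [ 9.39682586e-02,  8.49793308e-04, -9.95574831e-01]]), 't': array([ -71.93892534,  558.73103335, 1612.85481002])}
{'fx': 291.4396706379232, 'fy': 291.4396706379232, 'cx': 324.17179243633564, 'cy': 195.93102077250305, 'hand_eye': array([[-8.55666315e-04, -9.54806137e-01, -2.97228040e-01,
         8.35186780e+01],
       [ 9.99998966e-01, -1.16063455e-03,  8.49568433e-04,
        -5.70055282e-01],
       [-1.15614629e-03, -2.97227006e-01,  9.54806143e-01,
        -1.55852176e+02],
       [ 0.00000000e+00,  0.00000000e+00,  0.00000000e+00,
         1.00000000e+00]])}
```

View pics/scene0.png

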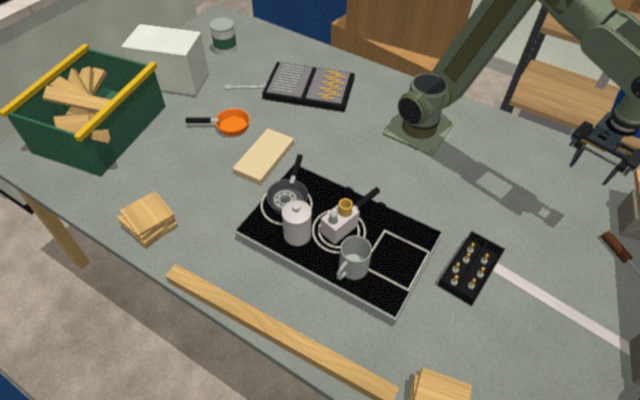

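View pics/top0.png

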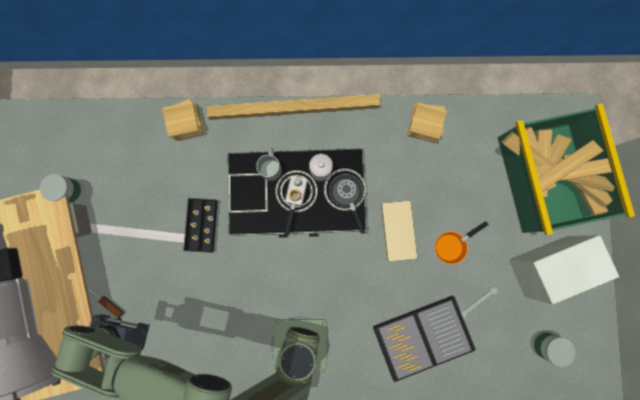

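The top view shows the rest mark (square) at (248,193), block at about (296,190), pan at (347,190), brick at (399,231), and tray at (200,224). The orange look-alike pan is at (451,247). Next I enlarge the top view and take rough positions.

```bash
cat > h.py <<'E'
import numpy as np, cv2
from workcell import env
from scipy.spatial.transform import Rotation as Ro
def camfix(n):
    c=env.calibration(n); R=np.array(c["R"]);t=np.array(c["t"])
    return c,R.T,-R.T@t
def camwrist(s):
    c=env.calibration("wrist"); H=np.array(c["hand_eye"])
    Rt=Ro.from_euler("xyz",s["ee_rot"],degrees=True).as_matrix()
    return c,Rt@H[:3,:3],Rt@H[:3,3]+np.array(s["ee_pos"])
def ray(cam,u,v,z):
    c,R,o=cam
    d=R@np.array([(u-c["cx"])/c["fx"],(v-c["cy"])/c["fy"],1.])
    return o+d*(z-o[2])/d[2]
def proj(cam,P):
    c,R,o=cam; p=R.T@(np.array(P,float)-o)
    return p[0]/p[2]*c["fx"]+c["cx"],p[1]/p[2]*c["fy"]+c["cy"]
E
python3 - <<'E'
from h import *
im=cv2.imread("pics/top0.png")
cv2.imwrite("pics/top0c.png",cv2.resize(im[140:275,180:430],None,fx=3.2,fy=3.2,interpolation=cv2.INTER_CUBIC))
c=camfix("top")
for n,u,v,z in [("restc",248,193,60),("hot",296,191,60),("pan",347,190,75),("brick",399,231,32),("tray",200,224,20),("hobFL",230,236,60),("hobFR",368,233,60),("hobBL",229,152,60),("hobBR",362,150,60)]:
    print(n,ray(c,u,v,z).round())
E
```

```text
restc [599. 196.  60.]
hot [605.   9.  60.]
pan [ 605. -190.   75.]
brick [ 445. -395.   32.]
tray [482. 394.  20.]
hobFL [432. 265.  60.]
hobFR [ 438. -269.   60.]
hobBL [763. 272.  60.]
hobBR [ 765. -253.   60.]
```

View pics/top0c.png

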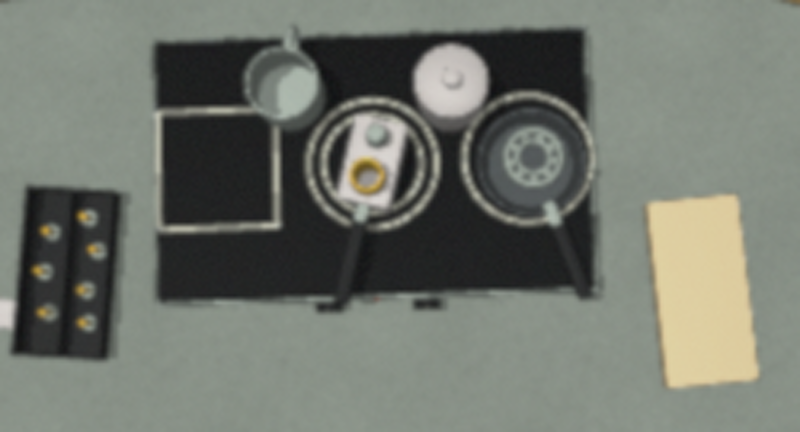

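The rough layout matches the given sizes: marks about 190 mm apart, hob about 330 x 535. The block to move is the one with the gold sleeve nearer the handle and the grey pin farther away. The pan is the dark one with the bearing. I'll move the wrist camera above the hob.

Emit:
{"op": "play_rows", "data": {"increments": [[22, -37.5, 10, 0.85, 0], [22, -37.5, 10, 0.85, 0], [22, -37.5, 10, 0.85, 0], [22, -37.5, 10, 0.85, 0], [22, -37.5, 10, 0.85, 0], [22, -37.5, 10, 0.85, 0], [22, -37.5, 10, 0.85, 0], [22, -37.5, 10, 0.85, 0], [22, -37.5, 10, 0.85, 0], [22, -37.5, 10, 0.85, 0], [22, -37.5, 10, 0.85, 0], [22, -37.5, 10, 0.85, 0], [22, -37.5, 10, 0.85, 0], [22, -37.5, 10, 0.85, 0], [22, -37.5, 10, 0.75, 0], [0, 0, 0, 0, 0], [0, 0, 0, 0, 0]]}}

```text
time_s: 2.22
ee_pos: [455.4, -1.2, 377.4]
ee_rot: [180.0, -0.1, 180.0]
force: [-1.3, 0.1, -0.3]
gripper_width: 91.3
```

Run:
```python
from h import *
import pickle
s=env.state(); im=env.grab_frame("wrist"); cv2.imwrite("pics/w1.png",im[:,:,::-1])
pickle.dump(s,open("pics/w1.pkl","wb"))
print(s["time_s"],s["ee_pos"],s["ee_rot"],s["qpos"],s["gripper_width"])
```

```text
2.225 [455.43895268  -1.16100228 377.4010651 ] [ 1.79961581e+02 -9.00997555e-02  1.79977987e+02] [-1.61830519e+00  3.80263509e+00  8.70956685e+01  3.58976505e-02
  8.91928316e+01 -9.15967965e+01] 91.31482993673508
```

View pics/w1.png

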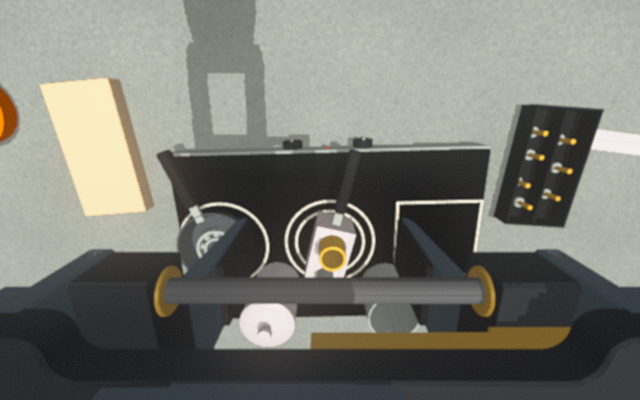

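The wrist view shows brick (95,147), pan (215,240) with its handle end near (165,155), block (330,250) with handle end near (352,155), the rest square at about (437,250), and tray on the right. I enlarge it.

Run:
```python
from h import *
im=cv2.imread("pics/w1.png")
cv2.imwrite("pics/w1a.png",cv2.resize(im[130:300,250:510],None,fx=3,fy=3,interpolation=cv2.INTER_CUBIC))
cv2.imwrite("pics/w1b.png",cv2.resize(im[130:300,20:290],None,fx=2.9,fy=2.9,interpolation=cv2.INTER_CUBIC))
```

```text
(no output)
```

View pics/w1a.png

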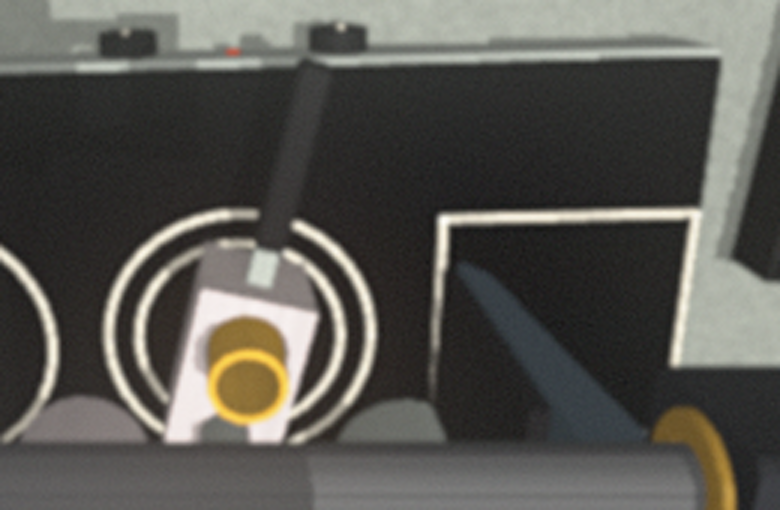

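View pics/w1b.png

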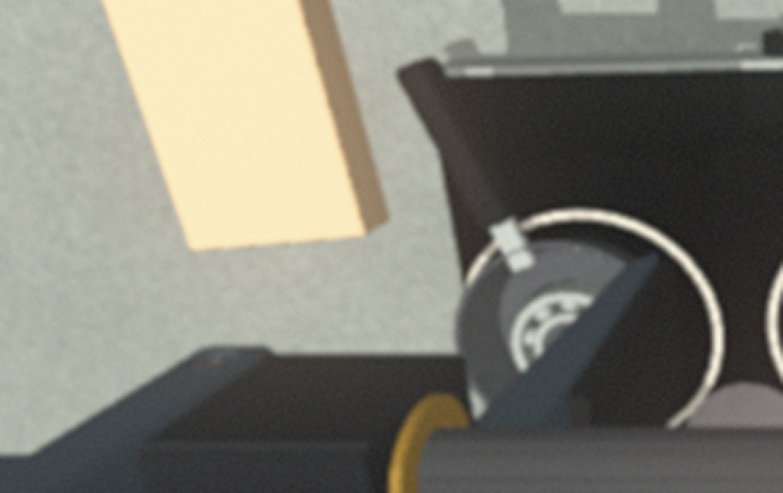

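Run:
```python
from h import *
import pickle
from scipy.optimize import least_squares
s=pickle.load(open("pics/w1.pkl","rb")); cam=camwrist(s)
A=lambda u,v:(250+u/3,130+v/3); B=lambda u,v:(20+u/2.9,130+v/2.9)
def P(n,f,u,v,z):
    p=ray(cam,*f(u,v),z); print(n,p.round(1)); return p
P("sleeveTop",A,248,385,165)
c1=P("blkNearR",A,205,291,130);c2=P("blkNearL",A,319,316,130)
he=P("hEnd",A,316,64,113);hb=P("hBase",A,275,245,113)
d=c2-c1;print("w",np.hypot(*d[:2]),"yaw from edge",np.degrees(np.arctan2(d[1],d[0]))-90,"handle yaw",np.degrees(np.arctan2(*(hb-he)[1::-1])),"len",np.hypot(*(hb-he)[:2]))
sq=[P("sqFR",A,441,215,60),P("sqFL",A,700,212,60),P("sqL",A,677,365,60)]
d=sq[1]-sq[0];print("side",np.hypot(*d[:2]),np.degrees(np.arctan2(d[1],d[0]))-90)
P("hobFL",A,719,52,60);P("hobFR",B,447,67,60)
P("panhEnd",B,420,68,100);P("panhBase",B,500,228,100)
P("panclipEnd",B,524,265,96);P("bearing l",B,512,340,77)
b=[P("brickBR",B,192,249,32),P("brickBL",B,364,236,32),P("brickFL",B,303,0,32)]
im=cv2.imread("pics/w1.png"); g=cv2.cvtColor(im,cv2.COLOR_BGR2GRAY)
# ring points
for name,c0,Rs in (("hot",(605,7),(78,60)),("ring",(600,-185),(78,))):
  pts=[]
  v,u=np.where(g[180:276]>130); v=v+180
  X=np.array([ray(cam,a,b_,60)[:2] for a,b_ in zip(u,v)])
  c=np.array(c0,float)
  for it in range(15):
    r=np.hypot(*(X-c).T); m=np.zeros(len(r),bool)
    tol=12 if it<5 else 4
    for R in Rs: m|=abs(r-(R-1.5))<tol
    def f(q):
        r=np.hypot(*(X[m]-q).T); return np.min([abs(r-(R-1.5)) for R in Rs],0)
    c=least_squares(f,c,loss="soft_l1").x
  print(name,c.round(1),m.sum(),np.median(f(c)))
```

```text
sleeveTop [578.8  10.4 165. ]
blkNearR [545.7 -10.3 130. ]
blkNearL [559.5  47.1 130. ]
hEnd [435.   43.6 113. ]
hBase [527.6  25.4 113. ]
w 59.01440809761526 yaw from edge -13.493493365446994 handle yaw -11.107363826811886 len 94.36771942567934
sqFR [529.2 123.3  60. ]
sqFL [527.7 271.   60. ]
sqL [624.8 272.7  60. ]
side 147.68033423933116 0.5896655693145618
hobFL [436.8 266.7  60. ]
hobFR [ 445.4 -245.    60. ]
panhEnd [ 439.7 -238.4  100. ]
panhBase [ 526.9 -209.2  100. ]
panclipEnd [ 550.2 -200.7   96. ]
bearing l [ 606.1 -222.6   77. ]
brickBR [ 564.9 -438.4   32. ]
brickBL [ 556.3 -328.    32. ]
brickFL [ 410.7 -336.8   32. ]
hot [604.3   8.2] 1299 1.6307904179201103
ring [ 608.5 -180.3] 528 1.7064596892995851
```

Emit:
{"op": "play_rows", "data": {"increments": [[20.6, 1.9, -30, -2.1, 0], [20.6, 1.9, -30, -2.1, 0], [20.6, 1.9, -30, -2.1, 0], [20.6, 1.9, -30, -2.1, 0], [20.6, 1.9, -30, -2.1, 0], [20.6, 2.0, -25, -2.0, 0], [0, 0, 0, 0, 0], [0, 0, 0, 0, 0]]}}

```text
time_s: 3.28
ee_pos: [579.0, 10.8, 203.8]
ee_rot: [180.0, 0.0, 167.6]
force: [-0.7, -0.2, 0.2]
gripper_width: 91.1
```

Run:
```python
from h import *
import pickle
s=env.state(); im=env.grab_frame("wrist"); cv2.imwrite("pics/w2.png",im[:,:,::-1])
pickle.dump(s,open("pics/w2.pkl","wb"))
print(s["time_s"],s["ee_pos"],s["ee_rot"]); c=camwrist(s)
print(proj(c,[579,10.4,165]),proj(c,s["ee_pos"]))
```

```text
3.275 [579.0256615   10.80877013 203.82719976] [1.79988535e+02 1.88807559e-02 1.67591530e+02]
(np.float64(324.18710844015243), np.float64(226.26176277219088)) (np.float64(324.95819855945666), np.float64(252.03006706734007))
```

View pics/w2.png

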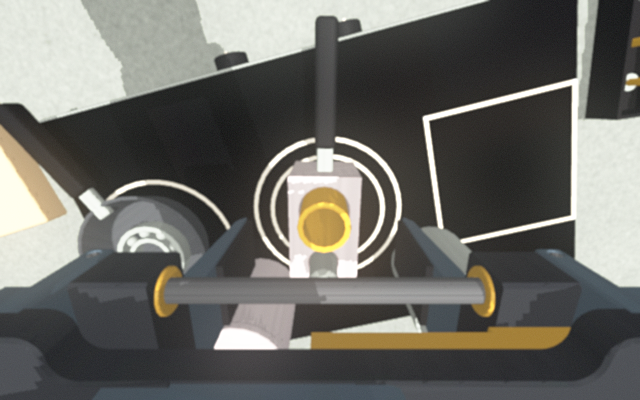

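The sleeve rim is at (325,226), which matches the prediction of (324,226), and the handle is vertical in the image, so the yaw is right. I go down and grip the sleeve. This picture also gives a remeasure of the marks.

Emit:
{"op": "play_rows", "data": {"increments": [[0, 0, -20, 0, 0], [0, 0, -20, 0, 0], [0, 0, -13, 0, 0], [0, 0, 0, 0, 0.3], [0, 0, 0, 0, 0.45], [0, 0, 0, 0, 0.6], [0, 0, 0, 0, 0.8], [0, 0, 0, 0, 0.8], [0, 0, 0, 0, 0.8]], "newtons": 25}}

```text
time_s: 4.45
ee_pos: [579.6, 10.2, 150.1]
ee_rot: [180.0, 0.0, 167.5]
force: [0.7, 0.4, 0.2]
gripper_width: 40.0
```

Run:
```python
from h import *
import pickle
s=pickle.load(open("pics/w2.pkl","rb")); cam=camwrist(s)
for u,v in [(425,117),(578,80),(576,218),(441,243)]: print(ray(cam,u,v,60).round(1))
for n,u,v,z in [("blkL",290,177,130),("blkR",358,177,130),("hEnd",326,17,115),("panhbase",88,196,100),("panhend",15,107,102),("clipend",105,210,96)]: print(n,ray(cam,u,v,z).round(1))
im=cv2.imread("pics/w2.png")
cv2.imwrite("pics/w2b.png",cv2.resize(im[90:290,0:260],None,fx=3,fy=3,interpolation=cv2.INTER_CUBIC))
```

```text
[530. 124.  60.]
[527.4 271.3  60. ]
[673.6 274.5  60. ]
[671.8 125.8  60. ]
blkL [545.6 -10.5 130. ]
blkR [557.5  43.2 130. ]
hEnd [437.   43.2 115. ]
panhbase [ 528.9 -203.9  100. ]
panhend [ 442.5 -226.7  102. ]
clipend [ 545.9 -197.9   96. ]
```

View pics/w2b.png

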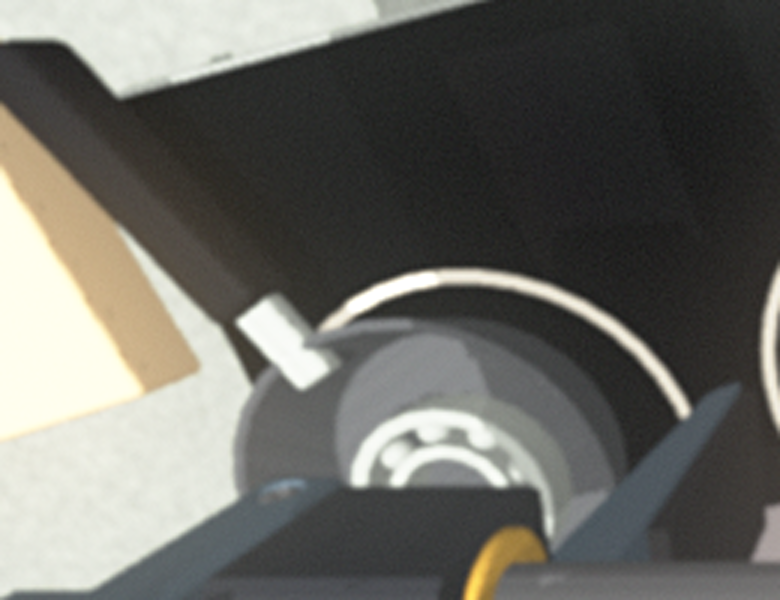

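The width reads 40.0, so the sleeve is held. I lift it straight up.

Emit:
{"op": "play_rows", "data": {"increments": [[0, 0, 6, 0, 0.8], [0, 0, 12, 0, 0.8], [0, 0, 20, 0, 0.8], [0, 0, 24, 0, 0.8], [0, 0, 24, 0, 0.8], [0, 0, 24, 0, 0.8], [0, 0, 0, 0, 0.8], [0, 0, 0, 0, 0.8]]}}

```text
time_s: 5.45
ee_pos: [578.9, 10.0, 259.2]
ee_rot: [-180.0, -0.1, 167.5]
force: [-0.1, -0.5, -2.5]
gripper_width: 39.9
```

Run:
```python
from h import *
s=env.state(); im=env.grab_frame("wrist")[:,:,::-1]; print(s["force"],s["gripper_width"])
im2=env.grab_frame("scene")[:,:,::-1]
cv2.imwrite("pics/w3.png",np.hstack([im[100:320,150:500],cv2.resize(im2[140:300,220:460],(330,220))]))
```

```text
[-0.07661024 -0.5431983  -2.48833723] 39.89420088013662
```

View pics/w3.png

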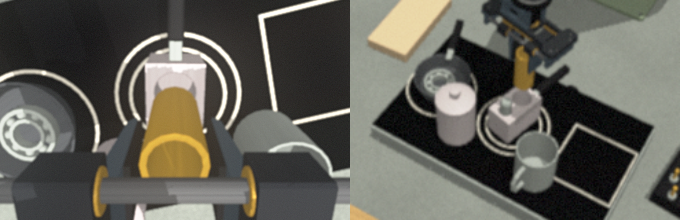

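Emit:
{"op": "play_rows", "data": {"increments": [[-5, -18, 0, 0, 0.8], [-9, -33, 0, 0, 0.8], [-9, -33, 0, 0, 0.8], [-9, -33, 0, 0, 0.8], [-9, -33, 0, 0, 0.8], [-9, -33, 0, 0, 0.8], [-9, -33, 0, 0, 0.8], [-9, -33, 0, 0, 0.8], [-9, -33, 0, 0, 0.8], [-9, -33, 0, 0, 0.8], [-9, -33, 0, 0, 0.8], [-9, -33, 0, 0, 0.8], [-5, -19, 0, 0, 0.8], [0, 0, -30, 0, 0.8], [0, 0, -30, 0, 0.8], [0, 0, -30, 0, 0.8], [0, 0, -25, 0, 0.8], [0, 0, 0, 0, 0.8], [0, 0, 0, 0, 0.8]]}}

```text
time_s: 7.92
ee_pos: [471.0, -390.4, 146.0]
ee_rot: [-180.0, 0.1, 167.5]
force: [0.5, 0.4, -2.6]
gripper_width: 39.9
```

Run:
```python
from h import *
s=env.state(); im=env.grab_frame("wrist")[:,:,::-1].copy(); print(s["ee_pos"],s["force"],s["gripper_width"],s["qpos"])
im2=env.grab_frame("scene")[:,:,::-1]
c=camwrist(s); e=s["ee_pos"]
for cor in [(564.9,-438.4,32),(556.3,-328,32),(410.7,-336.8,32)]: print(proj(c,cor))
print("cent",proj(c,[e[0],e[1],32]))
cv2.imwrite("pics/w4.png",im); cv2.imwrite("pics/s4.png",cv2.resize(im2[80:240,160:400],(720,480)))
```

```text
[ 471.00071096 -390.43987701  146.01894212] [ 0.48680021  0.40273587 -2.62725343] 39.94197903285373 [-4.07380036e+01  2.49412376e+01  9.16556648e+01  7.70702752e-03
  6.33079546e+01 -1.18244063e+02]
(np.float64(299.95139957547474), np.float64(286.07506314842243))
(np.float64(400.93769118991827), np.float64(259.2293851436074))
(np.float64(368.40115003729), np.float64(120.19395519622195))
cent (np.float64(324.5960704878368), np.float64(195.27963586522026))
```

View pics/w4.png

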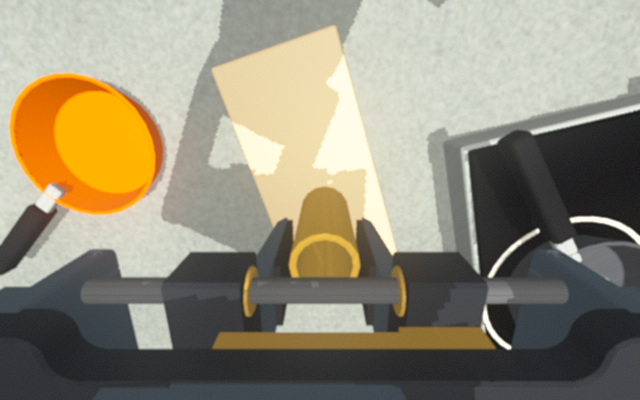

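View pics/s4.png

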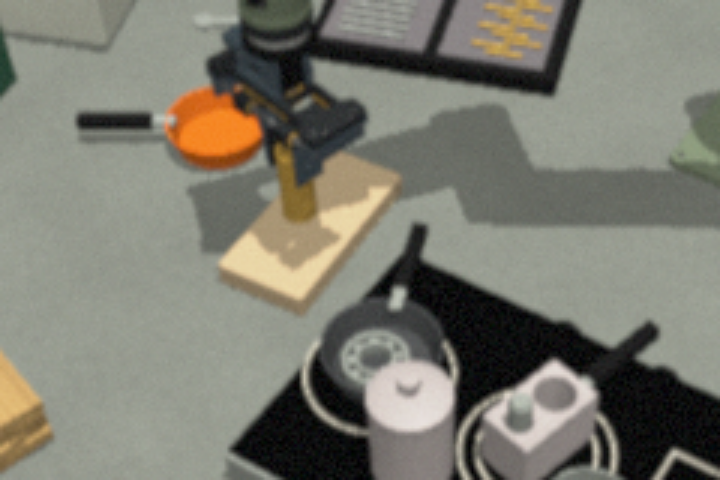

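The sleeve hangs over the middle of the brick (wrist view centre about (325,195), inside the brick outline). I lower it gently.

Emit:
{"op": "play_rows", "data": {"increments": [[0, 0, -16, 0, 0.8], [0, 0, -10, 0, 0.8], [0, 0, -4, 0, 0.8], [0, 0, -2, 0, 0.8], [0, 0, -1, 0, 0.8], [0, 0, 0, 0, 0.8], [0, 0, 0, 0, 0.8]]}}

```text
time_s: 8.9
ee_pos: [470.7, -390.1, 112.2]
ee_rot: [-180.0, 0.0, 167.5]
force: [0.1, -0.2, -2.6]
gripper_width: 40.1
```

Emit:
{"op": "play_rows", "data": {"increments": [[0, 0, -1, 0, 0.8], [0, 0, -0.5, 0, 0.8], [0, 0, 0, 0, 0.8]]}}

```text
time_s: 9.28
ee_pos: [470.8, -390.1, 112.1]
ee_rot: [-180.0, 0.1, 167.5]
force: [-0.7, 1.9, 5.0]
gripper_width: 39.5
```

Contact is 5 N. I release, go up, and move over to the block's handle.

Emit:
{"op": "play_rows", "data": {"increments": [[0, 0, 0, 0, 0.4], [0, 0, 0, 0, 0.2], [0, 0, 0, 0, 0.1], [0, 0, 12, 0, 0], [0, 0, 28, 0, 0], [0, 0, 35, 0, 0], [0, 0, 35, 0, 0], [0.5, 35, 0, 0, 0], [0.5, 43, 0, 0, 0], [0.5, 43, 0, 0, 0], [0.5, 43, 0, 0, 0], [0.5, 43, 0, 0, 0], [0.5, 43, 0, 0, 0], [0.5, 43, 0, 0, 0], [0.5, 43, 0, 0, 0], [0.5, 43, 0, 0, 0], [1, 43, -30, 0, 0], [0, 0, -20, 0, 0], [0, 0, 0, 0, 0], [0, 0, 0, 0, 0]]}}

```text
time_s: 11.78
ee_pos: [476.8, 31.8, 171.6]
ee_rot: [180.0, 0.1, 167.5]
force: [0.7, -0.5, -0.5]
gripper_width: 91.3
```

Run:
```python
from h import *
import pickle
s=env.state(); im=env.grab_frame("wrist")[:,:,::-1].copy(); print(s["ee_pos"],s["ee_rot"],s["gripper_width"])
pickle.dump(s,open("pics/w5.pkl","wb"))
c=camwrist(s); 
print(proj(c,(477.5,32.8,115)),proj(c,(433.5,42.5,115)),proj(c,(579.5,10.2,130)))
im2=env.grab_frame("scene")[:,:,::-1]
cv2.imwrite("pics/w5.png",im); cv2.imwrite("pics/s5.png",cv2.resize(im2[80:280,160:440],(700,500)))
```

```text
[476.79373249  31.78038181 171.63565015] [1.79966794e+02 1.11581781e-01 1.67465401e+02] 91.34007622155858
(np.float64(326.1124524432255), np.float64(217.58791646177974)) (np.float64(326.0725143270263), np.float64(160.49070698693114)) (np.float64(326.2059319575257), np.float64(340.1401073248686))
```

View pics/w5.png

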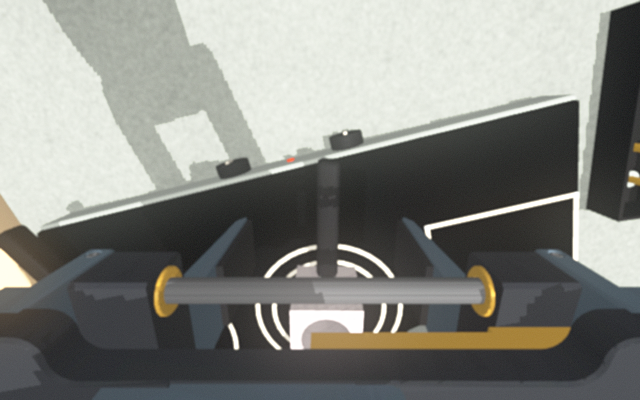

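View pics/s5.png

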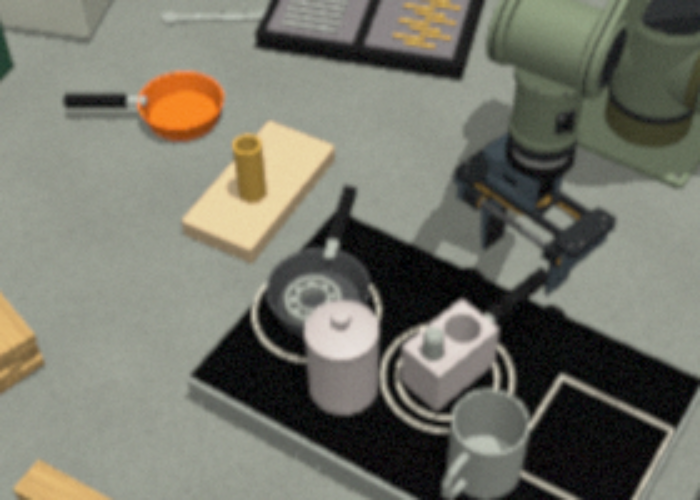

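The sleeve stands on the brick. The handle at col 328 is about 1 px off the prediction, with its end at row 160 as expected. I go down and grip it.

Emit:
{"op": "play_rows", "data": {"increments": [[0, 1, -25, 0, 0], [0, 1, -25, 0, 0], [0, 0, -15, 0, 0.1], [0, 0, -6.5, 0, 0.4], [0, 0, 0, 0, 0.6], [0, 0, 0, 0, 0.75], [0, 0, 0, 0, 0.9], [0, 0, 0, 0, 0.95], [0, 0, 0, 0, 1], [0, 0, 0, 0, 1]], "newtons": 30}}

```text
time_s: 13.12
ee_pos: [476.0, 33.9, 99.0]
ee_rot: [-180.0, -0.0, 167.5]
force: [-0.5, -1.7, 0.5]
gripper_width: 17.9
```

Gripped at 17.9 mm. I pull the block to the front to clear the mug, slide it left while squaring it, then push it in.

Emit:
{"op": "play_rows", "data": {"increments": [[-5, 0, 0, 0, 1], [-11, 0, 0, 0, 1], [-13, 0, 0, 0, 1], [-13, 0, 0, 0, 1], [-11, 0, 0, 0, 1], [-5, 0, 0, 0, 1], [0, 7, 0, 0.8, 1], [0, 14, 0, 1.2, 1], [0, 14, 0, 1.2, 1], [0, 14, 0, 1.2, 1], [0, 14, 0, 1.2, 1], [0, 14, 0, 1.2, 1], [0, 14, 0, 1.2, 1], [0, 14, 0, 1.2, 1], [0, 14, 0, 1.2, 1], [0, 14, 0, 1.2, 1], [0, 14, 0, 1.2, 1], [0, 10, 0, 0.4, 1], [0, 6, 0, 0, 1], [0, 0, 0, 0, 1]]}}

```text
time_s: 15.62
ee_pos: [416.5, 195.7, 99.1]
ee_rot: [-179.8, -0.2, -179.4]
force: [0.4, -5.7, 4.1]
gripper_width: 17.7
```

Run:
```python
from h import *
s=env.state(); im=env.grab_frame("top")[:,:,::-1].copy(); print(s["time_s"],s["ee_pos"],s["ee_rot"],s["gripper_width"],s["force"])
im2=env.grab_frame("scene")[:,:,::-1]
cv2.imwrite("pics/s6.png",np.hstack([cv2.resize(im2[130:330,220:470],(400,320)),cv2.resize(im[140:260,200:350],(400,320))]))
```

```text
15.625 [416.49630259 195.72013749  99.05621722] [-179.82023134   -0.21297947 -179.38239586] 17.710856324903627 [ 0.3711007  -5.72608452  4.10609214]
```

View pics/s6.png

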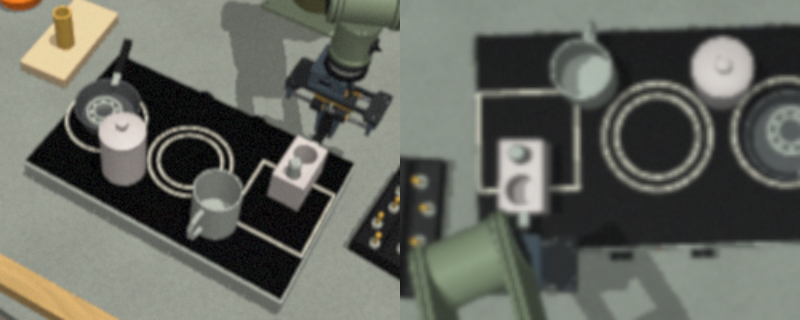

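Run:
```python
from h import *
c=camfix("top")
print(ray(c,268.3,166,155), ray(c,200+(723-400)*.375,140+65*.375,195))
```

```text
[687.43937824 105.49323304 155.        ] [683.68297048 -89.71073448 195.        ]
```

Emit:
{"op": "play_rows", "data": {"increments": [[5, 0.2, 0, 0, 1], [10, 0.2, 0, 0, 1], [12, 0.2, 0, 0, 1], [12, 0.2, 0, 0, 1], [10, 0.2, 0, 0, 1], [6, 0, 0, 0, 1], [3, 0, 0, 0, 1], [0, 0, 0, 0, 1], [0, 0, 0, 0, 0.6], [0, 0, 0, 0, 0.3], [0, 0, 0, 0, 0], [0, 0, 0, 0, 0], [0, 0, 25, 0, 0], [0, 0, 50, 0, 0], [0, 0, 50, 0, 0], [0, 0, 30, 0, 0], [-10, -40, 15, 0, 0], [-10, -40, 0, 0, 0], [0, 0, 0, 0, 0], [0, 0, 0, 0, 0]]}}

```text
time_s: 18.23
ee_pos: [456.3, 118.4, 269.0]
ee_rot: [180.0, 0.0, -179.3]
force: [0.6, 0.6, -0.2]
gripper_width: 91.2
```

Run:
```python
from h import *
import pickle
s=env.state(); im=env.grab_frame("wrist")[:,:,::-1].copy(); print(s["time_s"],s["ee_pos"],s["ee_rot"],s["gripper_width"],s["force"])
pickle.dump(s,open("pics/w7.pkl","wb")); cv2.imwrite("pics/w7.png",im)
```

```text
18.225 [456.25530213 118.37604586 268.95401978] [ 1.79957278e+02  1.02530876e-02 -1.79331552e+02] 91.19499976399916 [ 0.56105674  0.56096028 -0.19840966]
```

View pics/w7.png

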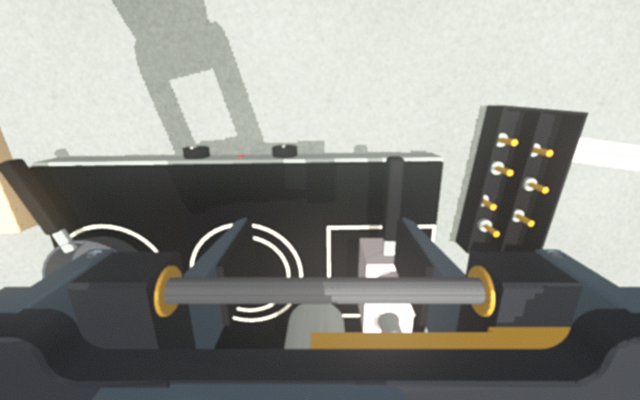

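Run:
```python
from h import *
im=cv2.imread("pics/w7.png")
cv2.imwrite("pics/w7a.png",cv2.resize(im[145:345,300:460],None,fx=3.5,fy=3,interpolation=cv2.INTER_CUBIC))
cv2.imwrite("pics/w7b.png",cv2.resize(im[145:345,0:200],None,fx=3.5,fy=3,interpolation=cv2.INTER_CUBIC))
```

```text
(no output)
```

View pics/w7a.png

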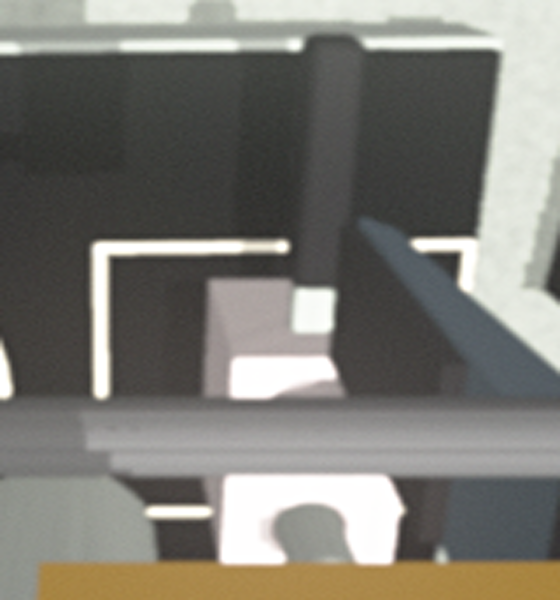

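View pics/w7b.png

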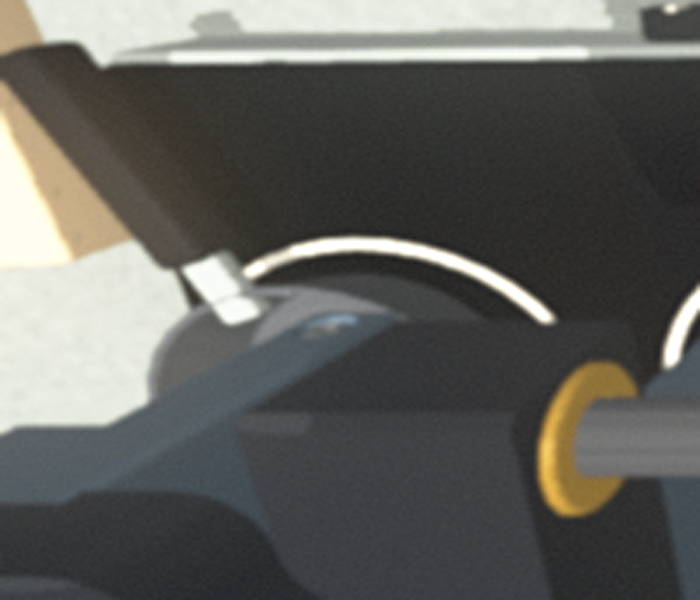

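Run:
```python
from h import *
import pickle
s=pickle.load(open("pics/w7.pkl","rb")); c=camwrist(s)
A=lambda u,v:(300+u/3.5,145+v/3)
for n,u,v,z in [("botFR",207,279,60),("topFR",230,357,130),("topFL",333,357,130),("sqFR",93,242,60),("sqFL",477,238,60),("hEnd",334,36,113),("hBase",318,290,113)]: print(n,ray(c,*A(u,v),z).round(1))
B=lambda u,v:(u/3.5,145+v/3)
for n,u,v,z in [("phEnd",48,46,101),("phBase",208,265,100),("clipEnd",245,318,96)]: print(n,ray(c,*B(u,v),z).round(1))
```

```text
botFR [546.3 167.1  60. ]
topFR [545.5 166.4 130. ]
topFL [545.2 200.  130. ]
sqFR [528.4 122.1  60. ]
sqFL [525.  270.6  60. ]
hEnd [425.1 194.3 113. ]
hBase [525.4 197.3 113. ]
phEnd [ 435.3 -229.5  101. ]
phBase [ 524.6 -202.6  100. ]
clipEnd [ 550.6 -199.5   96. ]
```

The block is at about (596,197) against the rest centre (601,198), with yaw about 1.5°, so it's well inside 18 mm. Next I move over the pan handle.

Emit:
{"op": "play_rows", "data": {"increments": [[2.4, -33.3, -5, 1.6, 0], [2.4, -33.3, -5, 1.6, 0], [2.4, -33.3, -5, 1.6, 0], [2.4, -33.3, -5, 1.6, 0], [2.4, -33.3, -5, 1.6, 0], [2.4, -33.3, -10, 1.6, 0], [2.4, -33.3, -10, 1.6, 0], [2.4, -33.3, -10, 1.6, 0], [2.4, -33.3, -10, 1.6, 0], [2.4, -33.3, -4, 1.9, 0], [0, 0, 0, 0, 0], [0, 0, 0, 0, 0]]}}

```text
time_s: 19.77
ee_pos: [480.4, -214.0, 199.6]
ee_rot: [179.9, -0.0, -163.0]
force: [0.3, 0.5, -0.2]
gripper_width: 91.3
```

Run:
```python
from h import *
import pickle
s=env.state(); im=env.grab_frame("wrist")[:,:,::-1].copy(); print(s["time_s"],s["ee_pos"],s["ee_rot"],s["qpos"])
pickle.dump(s,open("pics/w8.pkl","wb")); cv2.imwrite("pics/w8.png",im)
im=env.grab_frame("top")[:,:,::-1]; cv2.imwrite("pics/t8.png",cv2.resize(im[140:275,200:430],None,fx=3,fy=3,interpolation=cv2.INTER_CUBIC))
```

```text
19.775 [ 480.38488291 -214.00273132  199.62690593] [ 1.79930478e+02 -1.84405993e-02 -1.62977523e+02] [-2.52889733e+01  1.51068567e+01  9.85426997e+01  4.25539369e-02
  6.64108859e+01 -1.32328489e+02]
```

View pics/w8.png

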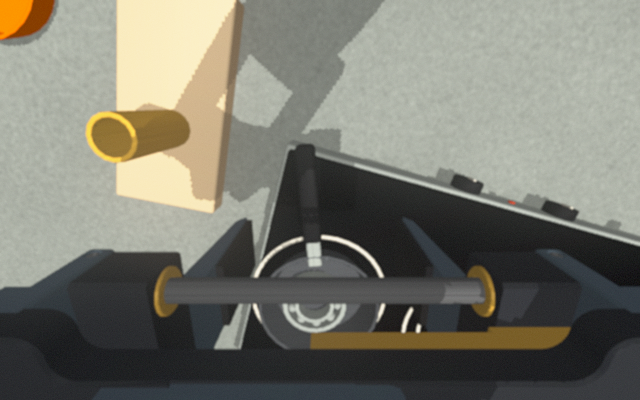

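View pics/t8.png

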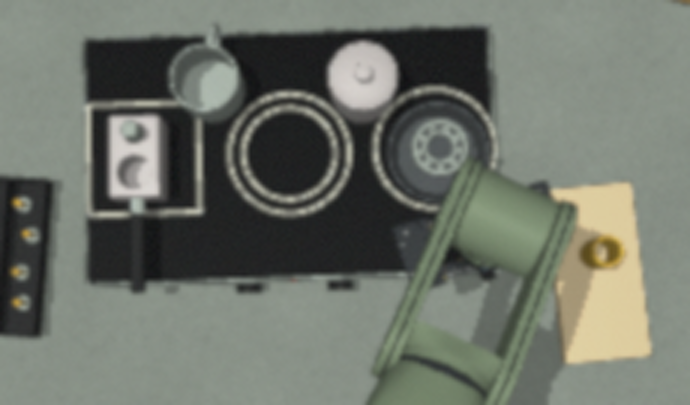

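Run:
```python
from h import *
import pickle
s=pickle.load(open("pics/w8.pkl","rb")); c=camwrist(s)
im=cv2.imread("pics/w8.png")
cv2.imwrite("pics/w8a.png",cv2.resize(im[135:345,240:400],None,fx=3,fy=2.8,interpolation=cv2.INTER_CUBIC))
pe=ray(c,305,147,102);pb=ray(c,314,243,102);pc=ray(c,315,264,97)
print(pe,pb,pc,np.degrees(np.arctan2(*(pb-pe)[1::-1])))
t=camfix("top"); print("pan c top",ray(t,200+439/3,140+148/3,90))
```

```text
[ 438.30650359 -245.01855556  102.        ] [ 523.98805587 -211.71711177  102.        ] [ 548.39896378 -203.65792242   97.        ] 21.23937546061403
pan c top [ 605.60698259 -186.05536385   90.        ]
```

View pics/w8a.png

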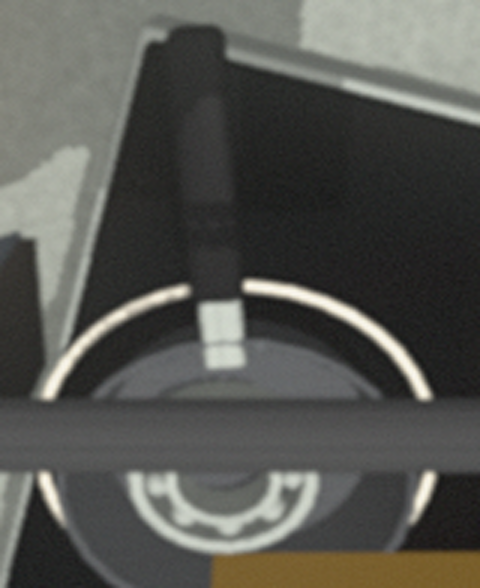

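The pan handle axis runs at about 20.3°, and its grip point is at about (485,-227). The pan origin is about (603,-185), which agrees with the top view (606,-186).

Emit:
{"op": "play_rows", "data": {"increments": [[2.5, -7, -20, 1.5, 0], [2.5, -6.5, -25, 1.5, 0], [0, 0, -25, 0, 0], [0, 0, -22, 0, 0], [0, 0, -14, 0, 0.2], [0, 0, -6, 0, 0.5], [0, 0, 0, 0, 0.7], [0, 0, 0, 0, 0.8], [0, 0, 0, 0, 0.9], [0, 0, 0, 0, 0.95], [0, 0, 0, 0, 1], [0, 0, 0, 0, 1]], "newtons": 30}}

```text
time_s: 21.38
ee_pos: [484.8, -227.8, 88.0]
ee_rot: [179.9, -0.0, -160.0]
force: [-0.7, 2.0, 3.0]
gripper_width: 17.6
```

Run:
```python
from h import *
import pickle
s=env.state(); im=env.grab_frame("wrist")[:,:,::-1].copy(); print(s["time_s"],s["ee_pos"],s["ee_rot"],s["gripper_width"])
pickle.dump(s,open("pics/w9.pkl","wb")); cv2.imwrite("pics/w9.png",im)
```

```text
21.375 [ 484.7554689  -227.81780135   88.04803166] [ 1.79910204e+02 -1.28615145e-02 -1.59972540e+02] 17.624970023488732
```

View pics/w9.png

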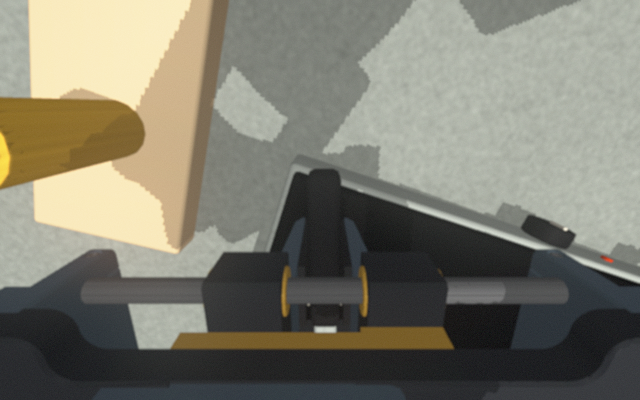

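Emit:
{"op": "play_rows", "data": {"increments": [[-4, 0, 0, 0, 1], [-8, 0, 0, 0, 1], [-11, 0, 0, 0, 1], [-12, 0, 0, 0, 1], [-12, 0, 0, 0, 1], [-11, 0, 0, 0, 1], [-8, 0, 0, 0, 1], [-4, 0, 0, 0, 1], [0, 5, 0, 0, 1], [0, 9, 0, -0.8, 1], [0, 12, 0, -1.2, 1], [0, 13, 0, -1.2, 1], [0, 13, 0, -1.2, 1], [0, 13, 0, -1.2, 1], [0, 13, 0, -1.2, 1], [0, 13, 0, -1.2, 1], [0, 13, 0, -1.2, 1], [0, 13, 0, -1.2, 1], [0, 13, 0, -1.2, 1], [0, 13, 0, -1.2, 1]]}}

```text
time_s: 23.92
ee_pos: [414.5, -85.4, 88.0]
ee_rot: [-179.9, -0.1, -172.8]
force: [-0.4, -4.5, 0.2]
gripper_width: 17.7
```

Emit:
{"op": "play_rows", "data": {"increments": [[0, 13, 0, -1.2, 1], [0, 13, 0, -1.2, 1], [0, 13, 0, -1.2, 1], [0, 13, 0, -1.2, 1], [0, 13, 0, -1.2, 1], [0, 12, 0, -0.5, 1], [0, 9, 0, 0, 1], [0, 5, 0, 0, 1], [0, 0, 0, 0, 1]]}}

```text
time_s: 25.05
ee_pos: [414.4, 5.8, 88.0]
ee_rot: [-180.0, -0.1, -179.3]
force: [-1.0, -2.6, 2.1]
gripper_width: 18.0
```

Run:
```python
from h import *
s=env.state(); im=env.grab_frame("top")[:,:,::-1].copy(); print(s["time_s"],s["ee_pos"],s["ee_rot"],s["gripper_width"],s["force"])
im2=env.grab_frame("scene")[:,:,::-1]
cv2.imwrite("pics/s10.png",np.hstack([cv2.resize(im2[130:330,220:470],(400,320)),cv2.resize(im[140:260,220:370],(400,320))]))
t=camfix("top")
```

```text
25.05 [414.41283789   5.76202645  88.0208526 ] [-1.79995884e+02 -7.72459310e-02 -1.79260693e+02] 17.972337478287695 [-1.00201946 -2.57929667  2.08093265]
```

View pics/s10.png

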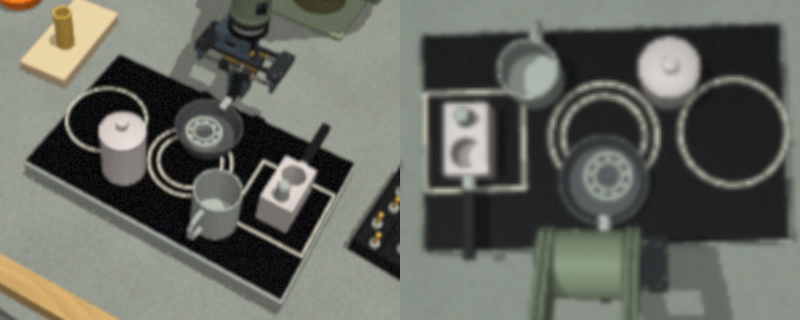

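Emit:
{"op": "play_rows", "data": {"increments": [[4, 0, 0, 0, 1], [8, 0, 0, 0, 1], [11, 0.5, 0, 0, 1], [11, 0.5, 0, 0, 1], [11, 0, 0, 0, 1], [10, 0, 0, 0, 1], [7, 0, 0, 0, 1], [3.5, 0, 0, 0, 1], [0, 0, 0, 0, 1], [0, 0, 0, 0, 0.6], [0, 0, 0, 0, 0.3], [0, 0, 0, 0, 0], [0, 0, 0, 0, 0], [0, 0, 25, 0, 0], [0, 0, 50, 0, 0], [0, 0, 50, 0, 0], [-10, 0, 50, 0, 0], [-10, 0, 40, 0, 0], [0, 0, 0, 0, 0], [0, 0, 0, 0, 0]]}}

```text
time_s: 27.65
ee_pos: [460.2, 6.6, 302.2]
ee_rot: [180.0, -0.1, -179.3]
force: [-0.2, 0.1, -1.0]
gripper_width: 91.3
```

Run:
```python
from h import *
import pickle
s=env.state(); im=env.grab_frame("wrist")[:,:,::-1].copy(); print(s["time_s"],s["ee_pos"],s["ee_rot"],s["gripper_width"],s["force"])
pickle.dump(s,open("pics/w11.pkl","wb")); cv2.imwrite("pics/w11.png",im)
im=env.grab_frame("top")[:,:,::-1]; cv2.imwrite("pics/t11.png",im); cv2.imwrite("pics/t11c.png",cv2.resize(im[140:275,200:430],None,fx=3.4,fy=3.4,interpolation=cv2.INTER_CUBIC))
```

```text
27.65 [460.15614814   6.56746111 302.20139916] [ 1.79990567e+02 -6.71746999e-02 -1.79299126e+02] 91.30007482607012 [-0.21044741  0.05494131 -1.03177163]
```

View pics/w11.png

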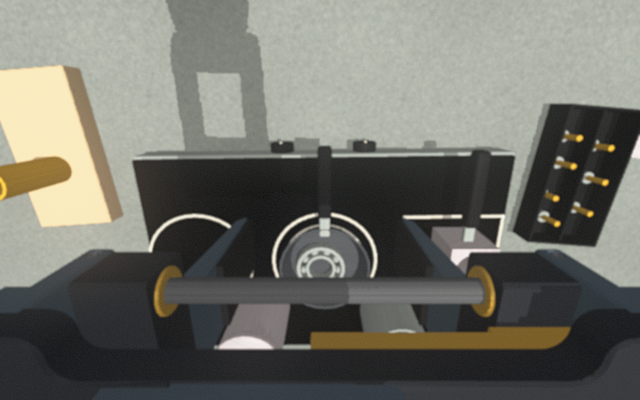

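View pics/t11c.png

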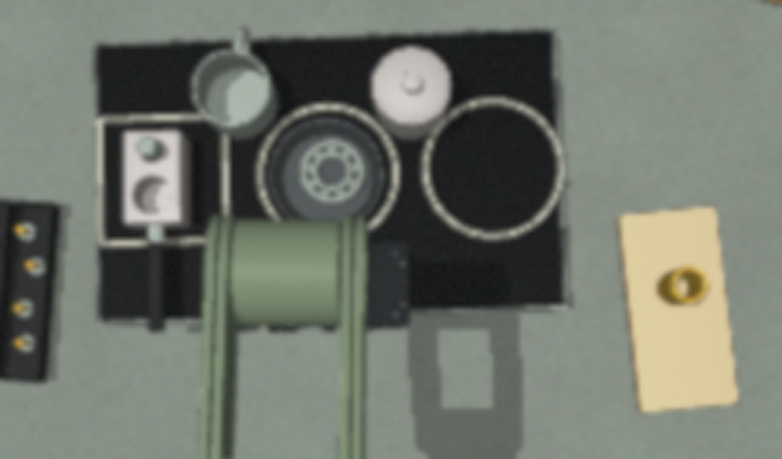

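Run:
```python
from h import *
import pickle
s=pickle.load(open("pics/w11.pkl","rb")); c=camwrist(s)
im=cv2.imread("pics/w11.png")
cv2.imwrite("pics/w11a.png",cv2.resize(im[135:285,250:400],None,fx=4,fy=4,interpolation=cv2.INTER_CUBIC))
cv2.imwrite("pics/w11b.png",cv2.resize(im[140:290,390:540],None,fx=4,fy=4,interpolation=cv2.INTER_CUBIC))
for P in [(604.3-175,6,102),(604.3-65,8,96),(604.3,8+65,96),(604.3,8-65,96),(604.3-78,8,60),(604.3-43,8,81)]: 
  u,v=proj(c,P);print(P,round((u-250)*4),round((v-135)*4))
for P in [(551,168.5,130),(551,228.5,130),(551,168.5,60)]: 
  u,v=proj(c,P);print(P,round((u-390)*4),round((v-140)*4))
```

```text
(429.29999999999995, 6, 102) 297 63
(539.3, 8, 96) 300 386
(604.3, 73, 96) 480 556
(604.3, -57, 96) 114 553
(526.3, 8, 60) 300 312
(561.3, 8, 81) 299 425
(551, 168.5, 130) 251 450
(551, 228.5, 130) 441 452
(551, 168.5, 60) 171 359
```

View pics/w11a.png

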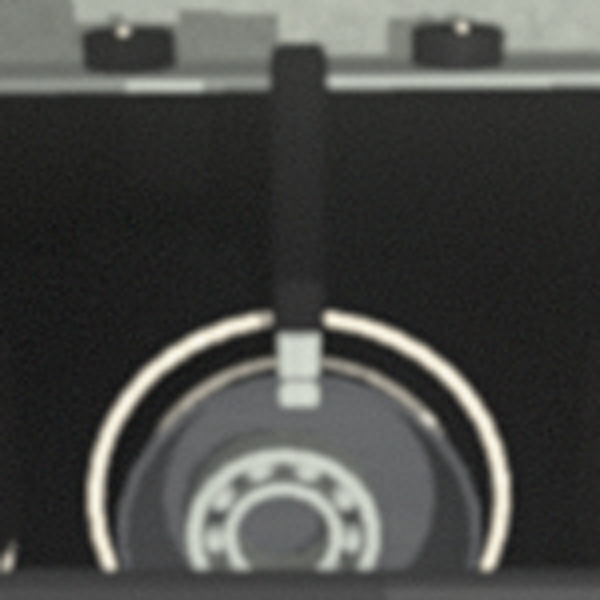

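View pics/w11b.png

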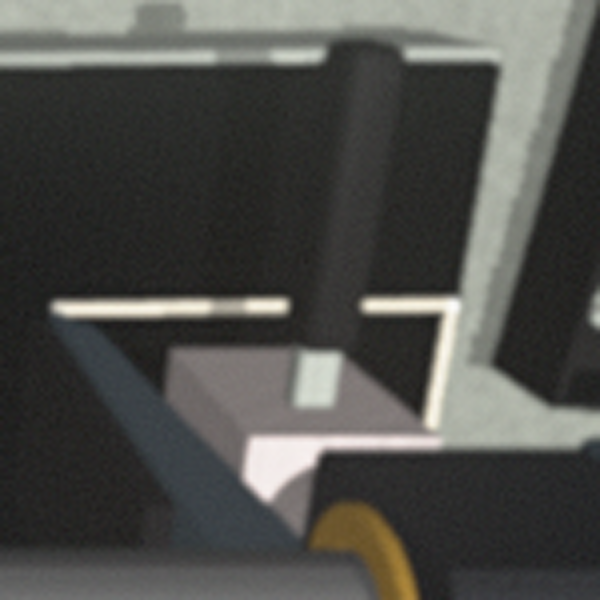

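Measured against the marks:

| Item | Error | Limit |
|---|---|---|
| Pan from hot zone centre | about 5 mm towards the front | 18 mm |
| Block from rest mark centre | about 5 mm towards the front | 18 mm |
| Handles from square | under 2° | 0.2 rad (11.5°) |
| Bearing from pan centre | about 8-10 mm | 25 mm |

The sleeve stands on the brick, with its rim at (683,285) in the top crop. The pin is in its well, the canister and mug look unmoved, and the gripper is clear. I hand the job in.

Run:
```python
from h import *
t=camfix("top")
print("sleeve",ray(t,200+683/3.4,140+285/3.4,127).round(), "mug",ray(t,200+232/3.4,140+90/3.4,155).round(),"can knob",ray(t,200+412/3.4,140+84/3.4,195).round())
print(env.job_done())
```

```text
sleeve [ 469. -384.  127.] mug [686. 106. 155.] can knob [682. -90. 195.]
the job is handed in; nothing more can be done
None
```

The job is handed in after about 28 s of the 64 s; the interface reports no verdict.

**What I did**
- **Sleeve:** I drew it straight up out of the block and stood it on the firebrick. The pin stayed in its well.
- **Block:** I slid it by its handle to the front, then left past the mug and in onto the square rest mark, squaring it on the way.
- **Pan:** I slid it with its bearing past the canister the same way into the hot zone, squaring it on the way.

**Last checks from the camera images**
- **Block and pan:** each sits about 5 mm short of its mark's centre, towards the front, against a limit of 18 mm. I left both as they were. Both handles point out over the front edge, under 2° from square.
- **Bearing:** it lies flat, roughly 8–10 mm off the pan's centre, against a limit of 25 mm.
- **Sleeve:** the last top view puts it at about (469, -384) mm. I released it at (471, -390), so the two agree to about 6 mm, and either point is well inside the brick's edges. I judged it upright from the pictures rather than measuring its tilt.
- **Mug and canister:** both are within about 2 mm of the positions I measured earlier, mid-job after the sleeve and block had already been moved. I took no measurement of them at the very start.

No check failed.

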